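Repack the instrument stand: swap the pen at the bottom for the forceps

TASK

A pen was packed by mistake in the bottom rest of the white instrument stand, where the forceps belong. Lay the pestle and the wooden tube clamp that lie across it aside on the grey mat, put the pen on the blue notebook, lay the forceps in the bottom rest the way the pen lay, and only then lay the pestle and the clamp back across the top, each in the place it came from. Leave the flask and the beaker alone.

Things in the scene. Friction and masses are not known exactly. Their poses are not given: they have to be found in the camera images.
- instrument_stand: White two-level stand, fixed; base plate 130 (x) x 176 (y) x 6 mm, origin at its underside's centre. Bottom rest along y through x=0: saddles at y=+-40, floor 14 mm up, 32 mm wide, walls to 30. Two top rests along x at y=+52 and -52: saddles on posts at x=+-42, floor 46 mm up, 34 mm wide, walls to 67. Saddles are 10 mm thick, flared on top, free between for fingers.
- bench_mat: Grey rectangular bench mat with a dark edge, 200 (x) x 230 (y) x 3 mm, fixed, origin at the centre of its underside. The side area: room for the pestle and clamp side by side, both along its x axis 100 mm apart.
- notebook: Closed blue notebook lying flat, 205 (x) x 153 (y) x 12 mm, fixed, origin at the centre of its underside. The pen goes anywhere on it (the pen's middle above the cover).
- pestle: White porcelain pestle, a round bar 25 mm in diameter and 112 mm long along its own y axis, lying; origin on its surface, underneath its middle at the start; it turns with the pestle if that rolls, so use pestle_mid. Starts in one of the two top rests, its y axis along the stand's x axis. 0.09 kg.
- pestle_mid (a point): The centre of the pestle, on its axis midway along, 12.5 mm above what it lies on; its y axis runs along the pestle.
- tube_clamp: Wooden test-tube clamp, a straight pale wood bar 24 (x) x 170 (y) x 18 mm, lying; origin below its middle, its wood 2 to 16 mm above the origin, long axis y. Starts in the other top rest, its y axis along the stand's x axis.
- marker: Blue pen (marker), 12 mm thick and 135 mm long along its own y axis, lying; origin in the middle of its underside. Starts in the bottom rest of the stand, along the stand's y axis, underneath the pestle and the clamp.
- forceps: Straight steel forceps lying flat, 16 (x) x 125 (y) x 7 mm, origin in the middle of their underside, long axis y. They behave as one rigid bar. Start on a fixed white plastic board 62 x 145 mm, 2 mm thick, in front of the middle area.
- flask: Conical flask with cork, 60 mm wide, 108 mm high, origin at the centre of its underside. Bystander.
- beaker: Empty-looking glass beaker, 76 mm wide, 92 mm high, origin at the centre of its underside. Bystander.
There are look-alikes about, which are no part of the job. Several things have the shape of the pestle; the one meant has the colours described above.

How it is judged:
By the outcome, as a careful person would: the job done as asked, in the order asked, and still so for the second after the job is handed in, with the robot touching nothing.
It also fails if it takes over 141 s, if anything falls off the work surface, if the arm or the gripper's body presses on something with over 40 N, if the wrist force passes 120 N, or if a joint passes its speed limit or range.

ROBOT

A 7-joint arm with a two-finger parallel gripper is mounted at the origin on a cart in front of the work surface, level with it; the furniture and walls round the work are solid. World frame = base frame: x ahead of the robot, y to its left, z up, the work surface at z = 0. Lengths are in mm, angles in rad, forces in N, time in s.
With the tool pointing down it reaches from about 350 to 900 mm from the base axis. Payload 19.9 kg.
Tool frame: the origin (TCP) lies on the centre line of the jaws, within the pads' length; the fingertips stand tcp_to_tips ahead of it and the grasp point (between the pads) is the TCP (tcp_to_tips is the distance from the TCP to the fingertips, in mm); z points along the fingers, y is the direction in which the jaws open and shut (so a half turn about z gives the same grasp; the last joint's range is limited). The gripper opens to 94 mm and grips with 3 to 60 N. Pads are 16 mm wide; open, the fingers measure 119 mm over their backs; the gripper's body (75 mm by 177 mm) begins 78 mm behind the grasp point.
Start: joints at [1.202, 0.417, -0.01, 1.614, 0.005, 1.111, -0.053], TCP at [200.628, -591.903, 224.425] pointing down, gripper open.
Joint ranges: [-2.81, 2.81], [-0.39, 2.02], [-1.27, 1.25], [0.06, 2.57], [-1.19, 4.33], [0.19, 2], [-2.82, 2.82]. Speed limits (rad/s): [1.89, 1.89, 2.39, 2.39, 3.01, 3.01, 3.01].

INTERFACE

Orientations are given as a rotation vector (axis times angle).
In Python, from rig import * gives the robot as it stands. The module is installed in compiled form; this text tells all that it offers. Calls block until the motion is done:
- move_ptp(position, orientation): joint-space move of the TCP to a pose.
- servo_line(position, rate=150, ori=None): straight line of the TCP; ori=None keeps the orientation; rate is the mean speed in mm/s.
- movej(angles): joint-space move.
- move_gripper(opening): opening from 0.0 (shut) to 1.0 (fully open); the grip force is fixed at half the most; returns when the fingers have stopped.
- wait(seconds).
- inverse_kinematics(position, orientation): joint angles nearest the present ones, or None.
- read_state(): the state.
- snapshot(name): name is "scene" or "top" or "wrist"; returns (picture, depth): 400x640x3 uint8, red, green, blue; 400x640 float32, mm along the optical axis (not along the pixel's ray), 0 where there is no reading.
- calibration(name): a dict with "vertical_fov" (degrees; the focal length in pixels is half the picture's height over the tangent of half this angle, whatever the lens; pixels are square), "cx", "cy" (the principal point, pixels), "dist" ([k1, k2, p1, p2, k3] as OpenCV has them; the pictures are not rectified), "cam_to_world" (4x4, takes a point from camera to world coordinates). Camera axes: x right, y down, z forward; pixel columns grow to the right and rows downward; lengths in mm; the calibration is good to about 2 mm. A picture is of the moment at which its call begins: read the wrist's pose just before it. calibration takes no time and is no camera call; for the wrist camera it gives the pose at the moment of the call.
A pose or a line that the arm cannot do raises MotionError and nothing moves.
- sign_off(): hands the job in, once; it reports no verdict.
The state is a dict: "clock": time; "joint_pos": joint angles; "joint_velocities": joint speeds; "joint_efforts": joint torques, N m; "eef_pos": TCP position; "tool_rot": TCP orientation; "contact_force": force on the tool from outside, world axes, zero at the start; "ft_torque": the same for the moment, N m; "opening": opening from 0.0 (shut) to 1.0 (fully open).
Only numpy, scipy, OpenCV 4.12 (cv2) and the standard library are available. Lean on these libraries where they do the work, as an engineer would, in place of code of your own. Each camera call takes 0.05 s, during which the arm holds its last target.

## Working session

There is one attempt and no reset: what is moved stays moved. The work goes in short steps, each a Python script; the robot and the scene stay as the last script left them, time stands still between calls to the robot, and variables do not carry over. Pictures are saved under pics/ and viewed, and the job is handed in when it is done.

```bash
ls; mkdir -p pics; python3 - <<'E'
from rig import *
import cv2,numpy as np
s=read_state();print({k:(np.round(v,3).tolist() if not isinstance(v,dict) else v) for k,v in s.items()})
for n in ["scene","top","wrist"]:
    c=calibration(n);print(n,c)
    p,d=snapshot(n);cv2.imwrite(f"pics/{n}0.png",p[:,:,::-1]);np.save(f"pics/{n}0_d.npy",d)
E
```

```text
pics
{'clock': 0.0, 'joint_pos': [1.203, 0.418, -0.01, 1.614, 0.005, 1.111, -0.053], 'joint_velocities': [-0.001, 0.0, -0.001, -0.002, -0.0, 0.002, -0.0], 'joint_efforts': [-0.0, -85.126, 0.638, -42.599, -0.049, 0.019, 0.0], 'eef_pos': [200.516, -591.581, 223.829], 'tool_rot': [-3.099, -0.511, 0.0], 'contact_force': [-0.648, 0.018, -0.564], 'ft_torque': [-0.007, -0.044, -0.045], 'opening': 0.999}
scene {'vertical_fov': 48.02452011356977, 'cx': 307.5930261675949, 'cy': 201.46152379212913, 'dist': array([0.01235521, 0.        , 0.        , 0.        , 0.        ]), 'cam_to_world': array([[-8.65851612e-01,  4.03557487e-01, -2.95706512e-01,
         1.02653893e+03],
       [ 4.99977628e-01,  6.76726017e-01, -5.40429708e-01,
         7.61130353e+02],
       [-1.79821649e-02, -6.15778574e-01, -7.87714028e-01,
         1.18394085e+03],
       [ 0.00000000e+00,  0.00000000e+00,  0.00000000e+00,
         1.00000000e+00]])}
top {'vertical_fov': 53.71187299546782, 'cx': 320.44548387156476, 'cy': 203.59736148220676, 'dist': array([-0.0466338,  0.       ,  0.       ,  0.       ,  0.       ]), 'ca
[... 188 characters left out ...]
  [-1.82923423e-02, -1.67409152e-01, -9.85717792e-01,
         1.38777137e+03],
       [ 0.00000000e+00,  0.00000000e+00,  0.00000000e+00,
         1.00000000e+00]])}
wrist {'vertical_fov': 70.32579439999053, 'cx': 317.77002494258136, 'cy': 193.11670452195466, 'dist': array([-0.01285188,  0.        ,  0.        ,  0.        ,  0.        ]), 'cam_to_world': array([[ 3.20791865e-01, -9.10932839e-01, -2.59410761e-01,
         2.75178613e+02],
       [-9.47148804e-01, -3.08904613e-01, -8.65279273e-02,
        -5.67797813e+02],
       [-1.31205036e-03,  2.73458047e-01, -9.61883036e-01,
         3.85014655e+02],
       [ 0.00000000e+00,  0.00000000e+00,  0.00000000e+00,
         1.00000000e+00]])}
```

View pics/scene0.png

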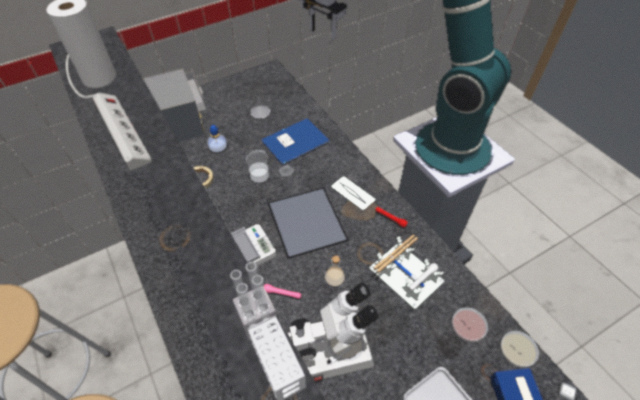

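View pics/top0.png

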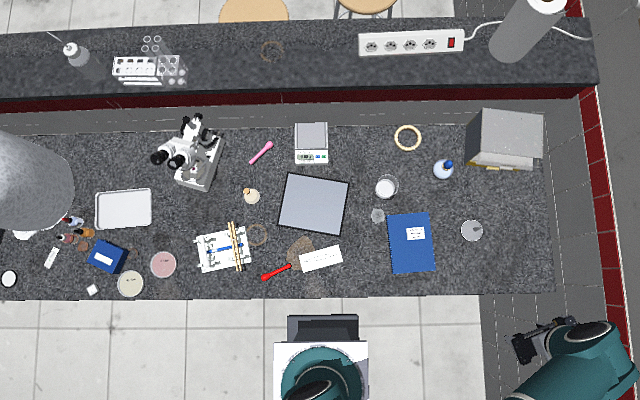

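View pics/wrist0.png

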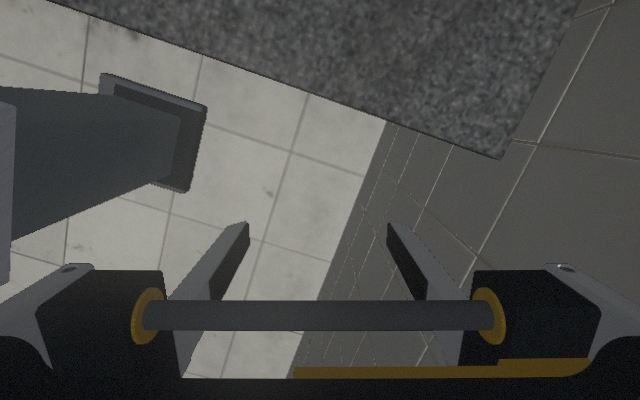

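```bash
cat > h.py <<'E'
from rig import *
import cv2,numpy as np
from scipy.spatial.transform import Rotation as R
def rays(c,uv):
    f=200/np.tan(np.radians(c["vertical_fov"]/2))
    K=np.array([[f,0,c["cx"]],[0,f,c["cy"]],[0,0,1]])
    n=cv2.undistortPoints(np.array(uv,float).reshape(-1,1,2),K,np.array(c["dist"])).reshape(-1,2)
    d=np.c_[n,np.ones(len(n))]@c["cam_to_world"][:3,:3].T
    return c["cam_to_world"][:3,3],d
def onplane(c,uv,z):
    o,d=rays(c,uv); return o+d*((z-o[2])/d[:,2])[:,None]
def dep(c,uv,D):
    o,d=rays(c,uv); uv=np.array(uv).astype(int).reshape(-1,2)
    return o+d*D[uv[:,1],uv[:,0]][:,None]
def tri(c1,uv1,c2,uv2):
    o1,d1=rays(c1,uv1);o2,d2=rays(c2,uv2);out=[]
    for a,b in zip(d1,d2):
        A=np.c_[a,-b];t=np.linalg.lstsq(A,o2-o1,rcond=None)[0]
        p,q=o1+a*t[0],o2+b*t[1];out.append(np.r_[(p+q)/2,np.linalg.norm(p-q)])
    return np.array(out)
def ori(yaw):  # tool down; jaw axis (tool y) at angle yaw from world x-axis... see below
    # tool z=-Z, tool y = (cos yaw, sin yaw,0)
    y=np.array([np.cos(yaw),np.sin(yaw),0]);z=np.array([0,0,-1.]);x=np.cross(y,z)
    return R.from_matrix(np.c_[x,y,z]).as_rotvec()
def snap(name,tag):
    c=calibration(name);p,d=snapshot(name)
    cv2.imwrite(f"pics/{tag}.png",p[:,:,::-1]);np.savez(f"pics/{tag}.npz",d=d,p=p,**{k:np.array(v) for k,v in c.items()})
    return c,p,d
def load(tag):
    z=np.load(f"pics/{tag}.npz");return {k:z[k] for k in z},z["p"],z["d"]
def st():
    s=read_state();print("t",round(s["clock"],2),"pos",np.round(s["eef_pos"],1),"F",np.round(s["contact_force"],1),"op",round(s["opening"],3));return s
E
python3 - <<'E'
from h import *
s=st(); print(R.from_rotvec(s["tool_rot"]).as_matrix().round(3))
c=calibration("top")
print(onplane(c,[(222,248),(314,204),(320,259),(411,242)],20).round())
p=cv2.imread("pics/top0.png");cv2.imwrite("pics/topc.png",cv2.resize(p[170:300,180:450],None,fx=2.9,fy=2.9,interpolation=cv2.INTER_CUBIC))
# reach test
for P in onplane(c,[(222,248),(314,204),(320,259),(411,242)],150):
  for yaw in [0,np.pi/2,-np.pi/2,np.pi]:
    q=inverse_kinematics(P,ori(yaw)); print(P.round(),yaw,None if q is None else np.round(q,2))
E
```

```text
t 0.15 pos [ 200.5 -591.7  224. ] F [ 0.6  0.8 -0.6] op 0.999
[[ 0.947  0.321 -0.   ]
 [ 0.321 -0.947  0.001]
 [-0.    -0.001 -1.   ]]
[[ 474.  336.   20.]
 [ 623.   14.   20.]
 [ 431.   -4.   20.]
 [ 483. -319.   20.]]
[466. 301. 150.] 0 [ 0.03  0.52 -0.86  1.84  0.46  1.   -1.01]
[466. 301. 150.] 1.5707963267948966 [ 0.1   0.56 -0.96  1.84  0.53  1.03  0.5 ]
[466. 301. 150.] -1.5707963267948966 [ 0.18  0.63 -1.09  1.83  0.63  1.08 -2.72]
[466. 301. 150.] 3.141592653589793 [ 0.18  0.62 -1.08  1.83  0.63  1.08  1.99]
[601.  10. 150.] 0 [ 0.44  0.54 -0.68  1.73  0.39  1.01 -0.38]
[601.  10. 150.] 1.5707963267948966 [ 0.5   0.57 -0.77  1.72  0.45  1.03  1.15]
[601.  10. 150.] -1.5707963267948966 [ 0.27  0.49 -0.45  1.73  0.25  0.98 -1.84]
[601.  10. 150.] 3.141592653589793 [-0.81  0.72  1.08  1.77 -0.71  1.1  -2.63]
[427.  -6. 150.] 0 [ 0.61  0.23 -0.73  2.14  0.2   0.85 -0.25]
[427.  -6. 150.] 1.5707963267948966 [ 0.79  0.28 -0.95  2.13  0.3   0.87  1.24]
[427.  -6. 150.] -1.5707963267948966 [ 0.48  0.2  -0.59  2.14  0.15  0.84 -1.77]
[427.  -6. 150.] 3.141592653589793 [ 0.89  0.32 -1.08  2.13  0.37  0.89  2.74]
[ 474. -291.  150.] 0 [ 0.82  0.41 -0.4   1.85  0.2   0.93  0.33]
[ 474. -291.  150.] 1.5707963267948966 [ 1.01  0.46 -0.65  1.84  0.33  0.96  1.79]
[ 474. -291.  150.] -1.5707963267948966 [ 0.6   0.38 -0.13  1.85  0.06  0.91 -1.13]
[ 474. -291.  150.] 3.141592653589793 [ 0.38  0.38  0.14  1.86 -0.07  0.9  -2.59]
```

View pics/topc.png

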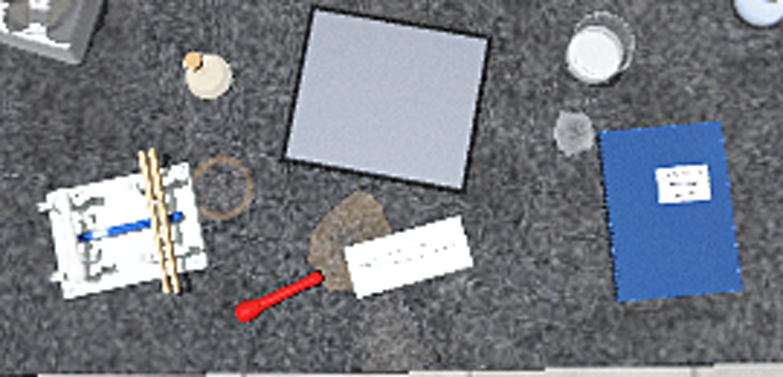

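```bash
python3 - <<'E'
from h import *
s=read_state();q=list(s["joint_pos"])
q[0]=0.0;q[6]=0.;q[2]=0;q[4]=0
movej(q);st()
for i,y in enumerate((-110,10)):
    move_ptp([470,y,300],ori(-np.pi/2));s=st();print(np.round(s["joint_pos"],2))
    snap("wrist",f"w{i+1}")
move_ptp([430,330,215],ori(-np.pi/2));s=st();print(np.round(s["joint_pos"],2))
snap("wrist","w3")
move_ptp([430,270,215],ori(-np.pi/2));s=st()
snap("wrist","w4")
E
```

```text
t 2.64 pos [624.  -31.9 224.1] F [ 0.2 -0.4  0.1] op 0.997
t 3.93 pos [ 470.3 -109.9  299.9] F [ 0.2 -0.7 -0.8] op 0.999
[-0.11  0.09  0.3   1.87 -0.03  1.19 -1.37]
t 4.53 pos [470.1  10.5 299.8] F [ 0.1 -0.7  0.4] op 1.001
[-0.26  0.06  0.18  1.89 -0.01  1.19 -1.64]
t 5.84 pos [431.  328.7 215.3] F [ 0.9 -0.2  0.7] op 0.998
[-0.62  0.28 -0.1   1.83  0.03  1.03 -2.31]
t 6.24 pos [430.8 268.1 215.6] F [-0.   0.7 -0.1] op 1.001
```

View pics/w1.png

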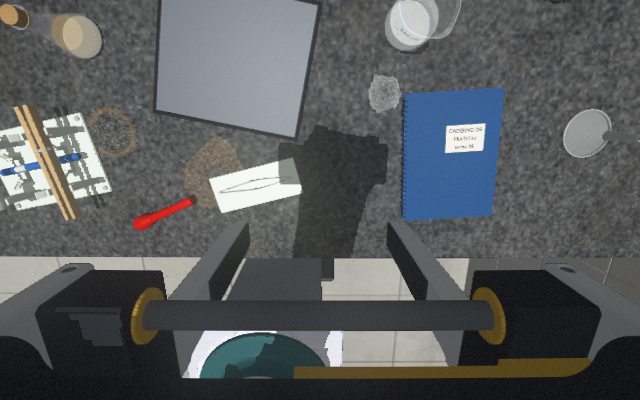

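View pics/w2.png

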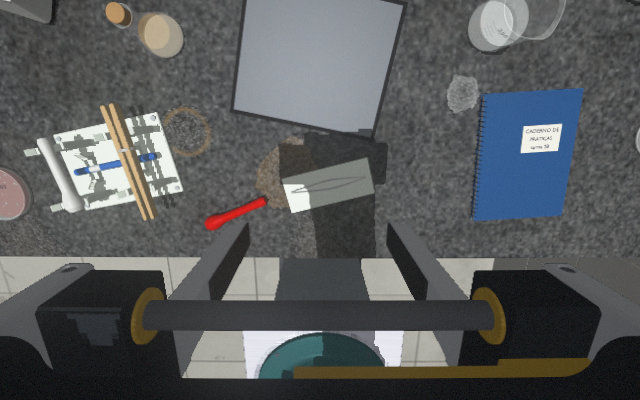

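View pics/w3.png

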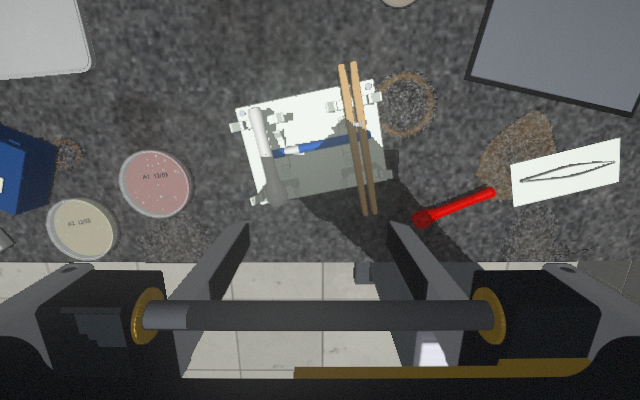

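View pics/w4.png

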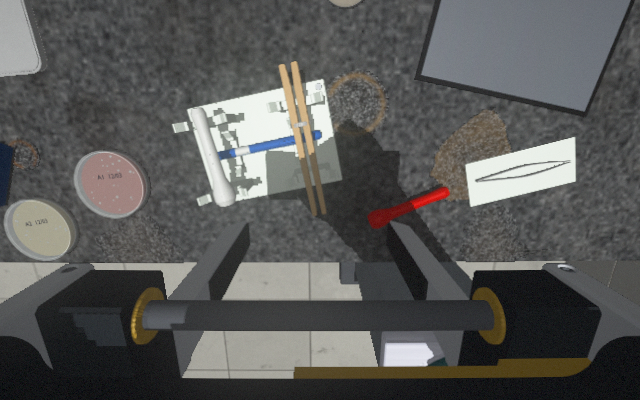

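```bash
python3 - <<'E'
from h import *
c3,p3,d3=load("w3");c4,p4,d4=load("w4")
a=cv2.resize(p4[50:220,165:365],None,fx=4,fy=3.5,interpolation=cv2.INTER_CUBIC)
a=cv2.resize(p4[60:215,170:350],None,fx=3.8,fy=3.8,interpolation=cv2.INTER_CUBIC)
cv2.imwrite("pics/w4c.png",a[:,:,::-1])
# depth deprojection for region w4
vv,uu=np.mgrid[50:225,160:360]
P=dep(c4,np.c_[uu.ravel(),vv.ravel()],d4).reshape(175,200,3)
z=np.clip(P[:,:,2]*3,0,255).astype(np.uint8)
cv2.imwrite("pics/w4z.png",cv2.applyColorMap(cv2.resize(z,None,fx=3.8,fy=3.4,interpolation=cv2.INTER_NEAREST),cv2.COLORMAP_JET))
def comp(p,lo,hi,box):
    h=cv2.cvtColor(p,cv2.COLOR_RGB2HSV);m=cv2.inRange(h,lo,hi);k=np.zeros_like(m);x0,y0,x1,y1=box;k[y0:y1,x0:x1]=m[y0:y1,x0:x1];return k
for n,(c,p,d),bx in (("w3",(c3,p3,d3),(225,55,400,225)),("w4",(c4,p4,d4),(165,50,350,225))):
    for nm,lo,hi in (("wood",(8,60,60),(22,255,255)),("blue",(100,120,40),(125,255,255))):
        m=comp(p,lo,hi,bx);ys,xs=np.nonzero(m);
        r=cv2.minAreaRect(np.c_[xs,ys].astype(np.float32));print(n,nm,len(xs),r)
        Q=dep(c,np.c_[xs,ys],d);Q=Q[d[ys,xs]>0]
        print("  z pct",np.percentile(Q[:,2],[5,25,50,75,95]).round(1))
        r2=cv2.minAreaRect(Q[:,:2].astype(np.float32));print("  world rect",np.round(r2[0],1),np.round(r2[1],1),round(r2[2],1), 'median',np.median(Q,axis=0).round(1))
E
```

```text
w3 wood 2257 ((378.8492431640625, 134.84564208984375), (154.6815643310547, 60.107845306396484), 80.1887435913086)
  z pct [ 1.7 60.1 60.8 61.3 62.1]
  world rect [472.2 260.1] [192.2  79.4] 4.4 median [491.5 282.6  60.8]
w3 blue 180 ((324.4509582519531, 143.14195251464844), (7.261869430541992, 92.18968963623047), 78.11134338378906)
  z pct [23.2 24.8 25.5 26.2 27.1]
  world rect [473.5 319.2] [  8.7 113.2] 11.7 median [470.3 339.   25.5]
w4 wood 2129 ((327.6021423339844, 132.73065185546875), (155.3064422607422, 67.53912353515625), 77.07400512695312)
  z pct [50.5 60.3 60.9 61.4 62.1]
  world rect [486.4 256.8] [177.   83.5] 11.4 median [498.9 283.2  60.9]
w4 blue 412 ((269.7585144042969, 144.3731689453125), (7.752575874328613, 102.59941101074219), 77.90524291992188)
  z pct [23.5 25.  25.8 26.5 28.5]
  world rect [472.1 326. ] [  9.2 127.1] 11.6 median [472.9 321.4  25.8]
```

View pics/w4c.png

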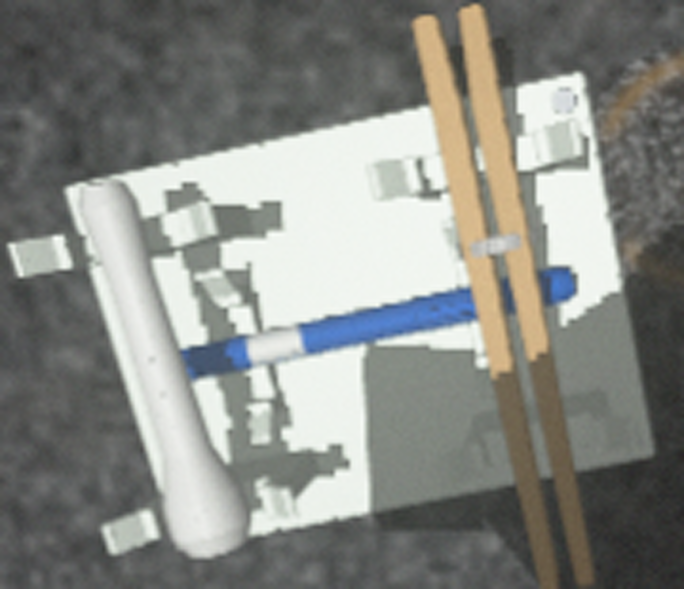

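View pics/w4z.png

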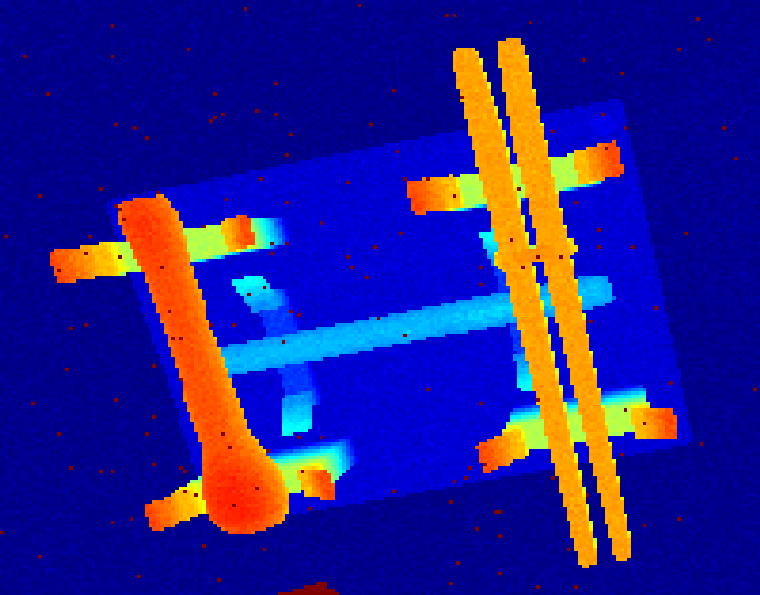

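```bash
cat >> h.py <<'E'
def hsvm(p,lo,hi,box):
    h=cv2.cvtColor(p,cv2.COLOR_RGB2HSV);m=cv2.inRange(h,lo,hi);k=np.zeros_like(m);x0,y0,x1,y1=box;k[y0:y1,x0:x1]=m[y0:y1,x0:x1];return k
def big(m,n=1):
    k,l,s,_=cv2.connectedComponentsWithStats(m.astype(np.uint8));i=1+np.argsort(-s[1:,4])[:n];return np.isin(l,i)
def ax(Q):  # rect: centre, (long,short), angle of long axis deg (-90..90]
    r=cv2.minAreaRect(Q[:,:2].astype(np.float32));b=cv2.boxPoints(r);e=b[1]-b[0];f=b[2]-b[1]
    if np.hypot(*f)>np.hypot(*e): e,f=f,e
    a=np.degrees(np.arctan2(e[1],e[0]));a=(a+90)%180-90
    return np.round(r[0],1),round(float(np.hypot(*e)),1),round(float(np.hypot(*f)),1),round(float(a),1)
E
python3 - <<'E'
from h import *
for n,bx in (("w3",(225,55,400,220)),("w4",(170,55,350,225))):
    c,p,d=load(n);x0,y0,x1,y1=bx
    d=cv2.medianBlur(d,3)
    vv,uu=np.mgrid[0:400,0:640];P=dep(c,np.c_[uu.ravel(),vv.ravel()],d).reshape(400,640,3)
    box=np.zeros((400,640),bool);box[y0:y1,x0:x1]=1
    z=P[:,:,2]
    m=hsvm(p,(100,100,20),(125,255,255),bx)>0; 
    print(n,"pen",ax(P[big(m&(z>18)&(z<35),2)]), "z",np.median(P[m&(z>18)&(z<35)][:,2]).round(1))
    wood=hsvm(p,(8,60,20),(22,255,255),bx)>0
    w=big(wood&(z>52)&(z<70),4);print("clamp",ax(P[w]),np.median(z[w]).round(1))
    # pestle: high, non wood, largest component of z>60.. 
    hsv=cv2.cvtColor(p,cv2.COLOR_RGB2HSV)
    q=big((z>62)&(z<85)&box&~wood); print("pestle",ax(P[q]),"zmax",np.percentile(z[q],98).round(1))
    pl=box&(z>3)&(z<80);pl=big(cv2.morphologyEx(pl.astype(np.uint8),cv2.MORPH_OPEN,np.ones((3,3))))
    base=box&(z>4)&(z<9); base=big(base);print("base",ax(P[base]),"z",np.median(z[base]).round(1))
    tab=box&(np.abs(z)<4);print("table z",np.median(z[tab]).round(2))
    # saddles pads at z 46
    s=box&(z>42.5)&(z<49.5);k,l,stt,_=cv2.connectedComponentsWithStats(s.astype(np.uint8))
    for i in range(1,k):
        if stt[i,4]>15: print("  pad",np.mean(P[l==i],axis=0).round(1),stt[i,4])
E
```

```text
w3 pen (array([466.8, 350.3]), 64.8, 9.4, -78.2) z 25.6
clamp (array([476.5, 281.5]), 169.8, 20.1, 10.9) 60.8
pestle (array([461.2, 384.9]), 111.1, 23.6, 12.6) zmax 71.7
base (array([499.4, 360.6]), 134.1, 60.2, -78.4) z 7.0
table z 1.09
  pad [523.4 275.6  46.8] 45
  pad [518.1 303.   47.2] 62
  pad [502.  382.6  46.9] 93
  pad [497.2 406.6  47. ] 54
  pad [442.1 259.5  47.1] 58
  pad [436.8 287.7  46.8] 68
  pad [438.7 273.1  47.1] 30
  pad [422.  361.8  46.2] 48
  pad [415.7 392.7  47.6] 23
w4 pen (array([475.9, 307.1]), 89.0, 9.5, -78.5) z 25.7
clamp (array([476.8, 281.3]), 169.1, 20.0, 11.2) 60.8
pestle (array([461.2, 382.1]), 111.0, 23.5, 8.9) zmax 71.6
base (array([498.9, 364.4]), 124.0, 59.7, -78.5) z 7.0
table z 1.09
  pad [523.2 276.9  46.9] 63
  pad [517.6 304.2  47.1] 58
  pad [501.5 384.1  46.9] 97
  pad [496.5 407.6  47.3] 36
  pad [441.7 260.5  47. ] 71
  pad [438.6 274.7  47.1] 34
  pad [436.  287.8  46.8] 56
  pad [421.7 361.9  46.6] 55
```

```bash
python3 - <<'E'
from h import *
c,p,d=load("w1")
for n in ("w1","w3"):
    c,p,d=load(n)
    T=c["cam_to_world"]
    for u in ((243,226),(246,228),(244,235),(240,245),(392,228),(391,235),(395,245)):
        print(n,u,d[u[1],u[0]],dep(c,[u],d).round(1))
a=cv2.resize(p[200:300,200:440],None,fx=3,fy=3);cv2.imwrite("pics/f.png",a[:,:,::-1])
z=dep(c,[(u,v) for v in range(215,300) for u in range(160,460)],d).reshape(85,300,3)
print(np.nanmin(np.where((z[:,:,2]>150),z[:,:,2],np.nan),axis=1).round(1)[:40])
E
```

```text
w1 (243, 226) 184.22005 [[478.1 -62.8 289.7]]
w1 (246, 228) 185.9938 [[476.1 -64.3 288.4]]
w1 (244, 235) 182.15419 [[473.3 -64.  293.2]]
w1 (240, 245) 172.04189 [[471.6 -64.2 304.1]]
w1 (392, 228) 183.44984 [[ 477.2 -159.4  290.7]]
w1 (391, 235) 181.28375 [[ 473.8 -158.2  294. ]]
w1 (395, 245) 171.26534 [[ 472.1 -158.   304.9]]
w3 (243, 226) 183.86327 [[439.1 375.6 205.4]]
w3 (246, 228) 185.93054 [[437.1 374.2 203.8]]
w3 (244, 235) 181.31296 [[434.6 374.3 209.3]]
w3 (240, 245) 173.01396 [[432.1 374.6 218.7]]
w3 (392, 228) 184.20607 [[437.5 278.9 205.5]]
w3 (391, 235) 180.78328 [[434.6 280.5 209.8]]
w3 (395, 245) 171.29018 [[432.7 280.5 220.2]]
[376.5 376.5 376.5 376.5 376.5 376.5 197.3 197.7 197.1 196.6 197.4 197.4
 197.2 197.4 198.9 198.3 199.2 199.1 198.9 199.2 198.9 199.8 199.5 197.1
 196.9 198.  197.8 197.1 198.1 198.4 198.2 201.6 201.5 204.1 204.4 206.8
 207.9 208.3 209.7 211.2]
```

View pics/f.png

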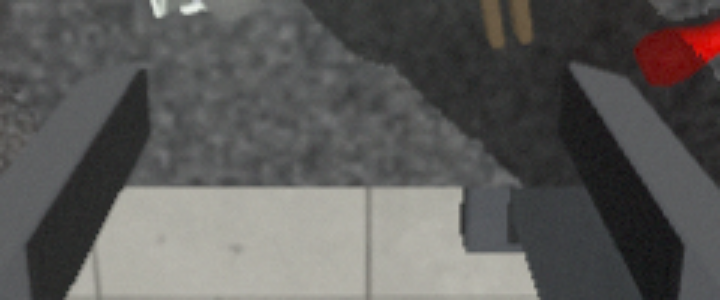

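```bash
python3 - <<'E'
from h import *
c=calibration("top");p=cv2.imread("pics/top0.png")[:,:,::-1].copy();d=np.load("pics/top0_d.npy")
def fit(m,c,z):
    cn=max(cv2.findContours(m.astype(np.uint8),cv2.RETR_EXTERNAL,cv2.CHAIN_APPROX_NONE)[0],key=cv2.contourArea).reshape(-1,2)
    return onplane(c,cn,z)
hsv=cv2.cvtColor(p,cv2.COLOR_RGB2HSV);print("mat hsv",hsv[204,314],"nb",hsv[250,411])
box=np.zeros(p.shape[:2],np.uint8);box[160:245,265:365]=1
g=cv2.inRange(hsv,(100,20,120),(130,90,230))*box;g=cv2.morphologyEx(g,cv2.MORPH_OPEN,np.ones((3,3)))
Q=fit(g,c,3);print("mat inner top cam",ax(Q))
print("mat z",np.median(dep(c,[(314,204),(300,200),(330,215)],d)[:,2]))
b=hsvm(p,(100,120,40),(125,255,255),(375,200,450,285));print("nb top",ax(fit(b,c,12)))
for n,mb,nb,fb in (("w1",(150,0,330,142),(390,80,515,230),(200,150,310,220)),("w2",(225,0,410,140),(465,80,590,230),(275,150,385,220))):
    c,p,d=load(n);d=cv2.medianBlur(d,3)
    P=dep(c,[(u,v) for v in range(400) for u in range(640)],d).reshape(400,640,3);z=P[:,:,2]
    b=hsvm(p,(100,120,40),(125,255,255),nb);Q=fit(b,c,12);print(n,"nb",ax(Q),"z",np.median(z[b>0]).round(1))
    hs=cv2.cvtColor(p,cv2.COLOR_RGB2HSV)
    g=cv2.inRange(hs,(100,15,80),(135,90,230));k=np.zeros_like(g);x0,y0,x1,y1=mb;k[y0:y1,x0:x1]=g[y0:y1,x0:x1]
    k=cv2.morphologyEx(k,cv2.MORPH_OPEN,np.ones((5,5)))
    print(n,"mat z",np.median(z[k>0]).round(1), "rect",ax(fit(k,c,3)))
    e=cv2.minAreaRect(max(cv2.findContours(k,cv2.RETR_EXTERNAL,cv2.CHAIN_APPROX_NONE)[0],key=cv2.contourArea));print(cv2.boxPoints(e).round())
    x0,y0,x1,y1=fb;cv2.imwrite(f"pics/{n}f.png",cv2.resize(p[y0:y1,x0:x1],None,fx=6,fy=6,interpolation=cv2.INTER_CUBIC)[:,:,::-1])
c,p,d=load("w3");cv2.imwrite("pics/w3f.png",cv2.resize(p[130:215,505:630],None,fx=6,fy=6,interpolation=cv2.INTER_CUBIC)[:,:,::-1])
c,p,d=load("w4");cv2.imwrite("pics/w4f.png",cv2.resize(p[130:215,460:585],None,fx=6,fy=6,interpolation=cv2.INTER_CUBIC)[:,:,::-1])
E
```

```text
mat hsv [111  26 206] nb [109 167 176]
mat inner top cam (array([628.1,  18.2]), 218.1, 187.8, 78.6)
mat z 4.6249838007481685
nb top (array([ 482.9, -318. ]), 204.5, 151.4, 3.6)
w1 nb (array([ 480.2, -321.3]), 204.8, 152.0, 3.8) z 11.9
w1 mat z 4.2 rect (array([625.4,  14.9]), 220.3, 189.2, 78.8)
[[143. 112.]
 [166. -22.]
 [318.   3.]
 [296. 137.]]
w2 nb (array([ 480.2, -320.6]), 204.8, 154.3, 4.1) z 11.8
w2 mat z 4.2 rect (array([625. ,  14.7]), 220.0, 189.2, 78.8)
[[232. 118.]
 [248. -16.]
 [403.   3.]
 [387. 136.]]
```

View pics/w4f.png

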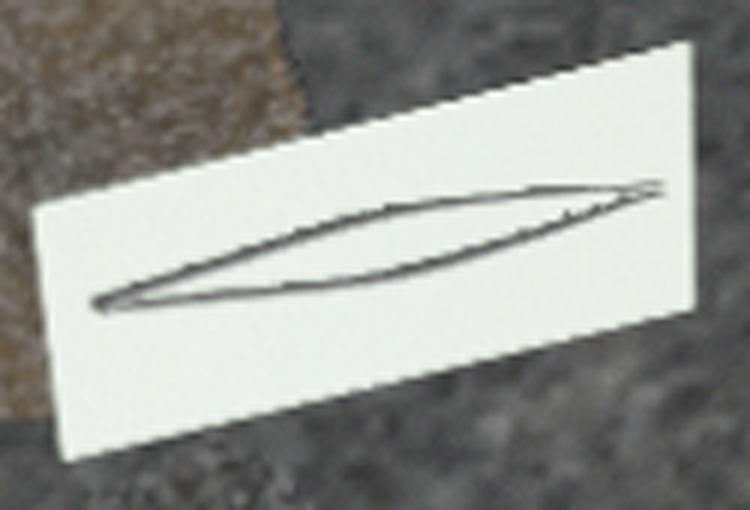

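View pics/w1f.png

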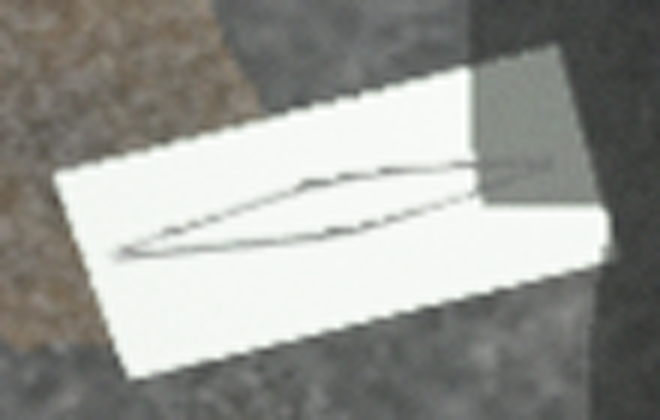

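View pics/w3f.png

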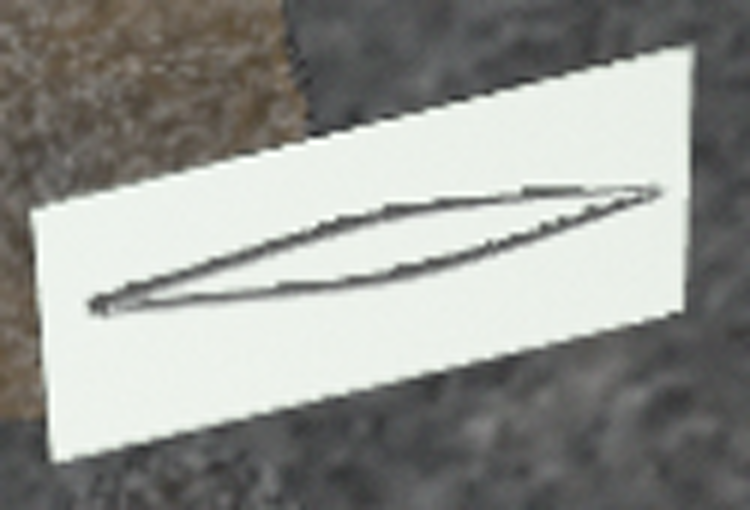

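```bash
cat >> h.py <<'E'
D=np.radians
YS=D(-78.6); YM=D(-101.2)
XS=np.array([np.cos(D(11.4)),np.sin(D(11.4))]); YSv=np.array([-XS[1],XS[0]])
MC=np.array([625.,15.]); XM=np.array([np.cos(D(-11.2)),np.sin(D(-11.2))]); YMv=np.array([-XM[1],XM[0]])
def pick(xy,z,yaw,zup,pre,op=0.64,slow=None):
    o=ori(yaw); move_gripper(op); move_ptp([*xy,zup],o)
    servo_line([*xy,z+25],rate=200); servo_line([*xy,z],rate=60); s=st()
    move_gripper(0.0); s=st(); return s
def lift(z,rate=150):
    p=read_state()["eef_pos"]; servo_line([p[0],p[1],z],rate=rate)
def place(xy,z,yaw,zup,op=0.6,zlift=None):
    o=ori(yaw); move_ptp([*xy,zup],o); servo_line([*xy,z+25],rate=180); servo_line([*xy,z],rate=40); st()
    move_gripper(op); st(); servo_line([*xy,zlift or zup],rate=200)
E
python3 - <<'E'
from h import *
print("flask etc")
c,p,d=load("w2");print(dep(c,[(162,35),(120,14)],d).round(),onplane(c,[(162,38)],0).round())
P=np.array([461.2,383.5])
s=pick(P,67.5,YS,130,None)
servo_line([*P,80],rate=60);s=st();snap("wrist","g1");servo_line([*P,180],rate=200);st();snap("wrist","g2")
E
```

```text
flask etc
[[648. 216.  44.]
 [654. 227. 109.]] [[655. 238.   0.]]
t 8.53 pos [461.1 383.5  67.4] F [ 0.  -0.3  0.9] op 0.641
t 9.18 pos [461.2 383.6  67.6] F [-0.  -0.2  0.8] op 0.259
t 9.54 pos [461.4 383.7  80.6] F [-0.1  0.3 -1.1] op 0.26
t 10.24 pos [460.8 383.1 178.9] F [ 0.   0.6 -1. ] op 0.26
```

View pics/g2.png

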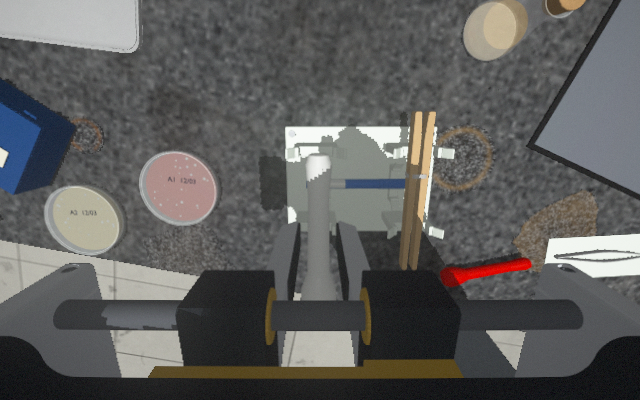

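```bash
python3 - <<'E'
from h import *
Q=MC+50*YMv
place(Q,25.2,YM,180,op=0.42,zlift=180)
s=st();print(np.round(s["joint_pos"],2));snap("wrist","m1")
P=np.array([476.8,281.5])
s=pick(P,66.5,YS,150,None)
servo_line([*P,180],rate=150);st();snap("wrist","g3")
E
```

```text
t 13.3 pos [634.7  64.   25. ] F [-0.1 -0.  -1.1] op 0.254
t 13.77 pos [634.8  64.1  25.2] F [ 0.7  0.3 -1.2] op 0.418
t 14.69 pos [634.1  64.  178.8] F [-0.2 -0.6 -0.5] op 0.418
[-0.18  0.48  0.05  1.62 -0.03  1.04 -1.9 ]
t 17.33 pos [476.8 281.5  66.4] F [ 0.5 -0.7  0.4] op 0.642
t 18.03 pos [476.8 281.5  66.5] F [-1.2 -1.   1. ] op 0.211
t 18.94 pos [476.4 281.2 179.2] F [ 0.6 -0.4 -0.8] op 0.21
```

View pics/m1.png

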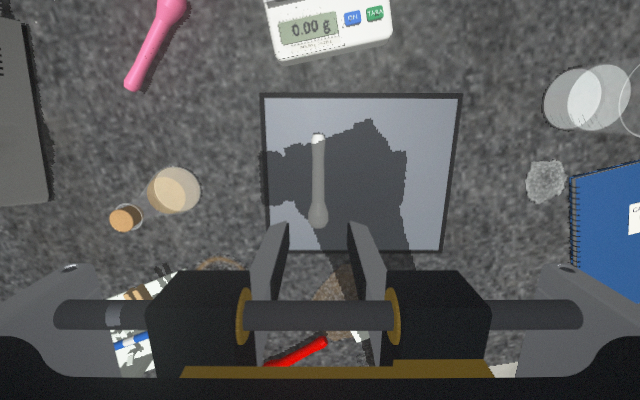

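View pics/g3.png

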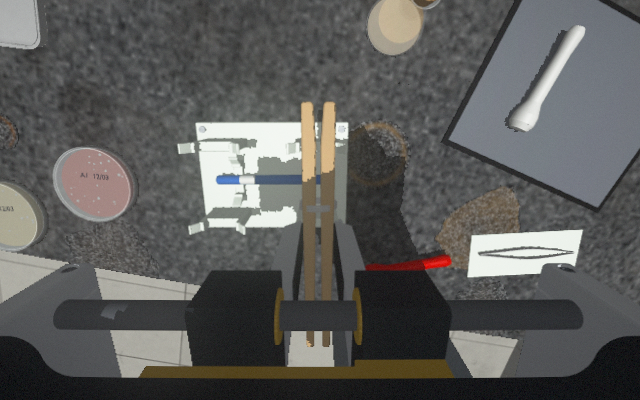

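```bash
python3 - <<'E'
from h import *
Q=MC-50*YMv
place(Q,24,YM,180,op=0.45,zlift=180)
snap("wrist","m2")
C=np.array([469.8,332.9])-50*XS
for i,dy in ((1,-35),(2,35)):
    move_ptp([*(C+dy*YSv),190],ori(YS));st();snap("wrist",f"p{i}")
E
```

```text
t 21.94 pos [615.2 -34.1  23.7] F [ 0.2 -0.9 -0.3] op 0.208
t 22.5 pos [615.3 -34.1  24. ] F [ 0.1  0.4 -0.6] op 0.453
t 24.88 pos [428.7 287.7 189.9] F [ 0.3  0.3 -0.5] op 0.449
t 25.31 pos [414.  357.7 189.6] F [ 0.1 -0.8 -0.7] op 0.452
```

View pics/m2.png

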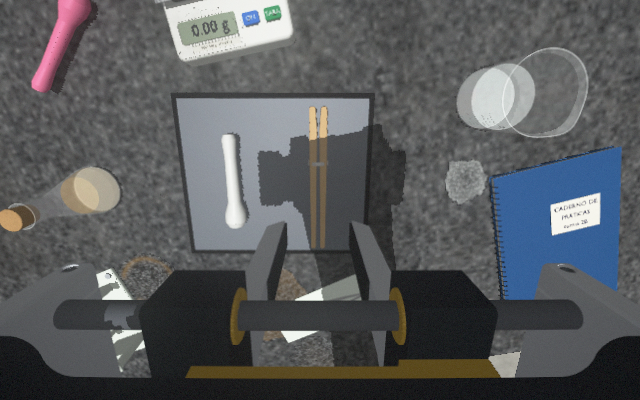

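View pics/p1.png

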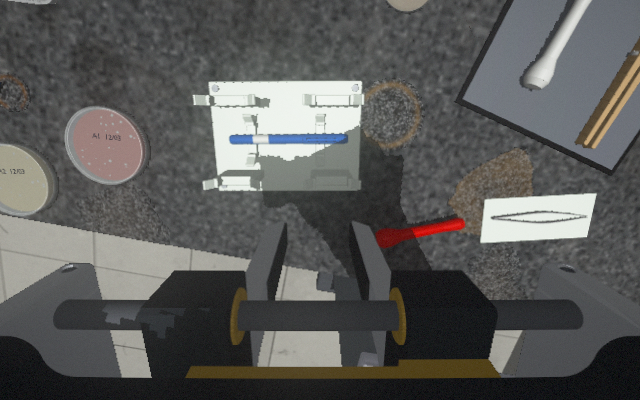

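View pics/p2.png

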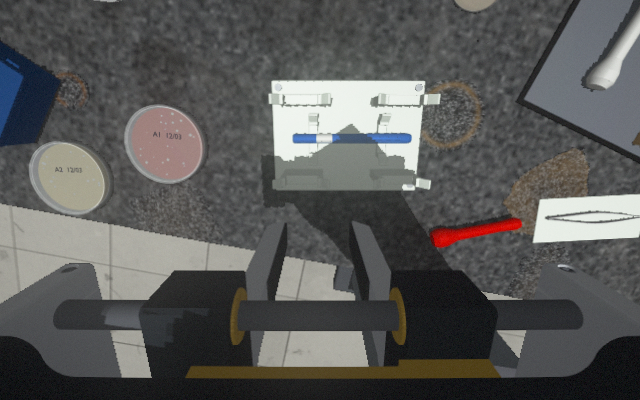

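```bash
python3 - <<'E'
from h import *
def ends(m):
    ys,xs=np.nonzero(m);X=np.c_[xs,ys].astype(float);mu=X.mean(0);v=np.linalg.svd(X-mu,full_matrices=False)[2][0]
    if v[0]<0:v=-v
    t=(X-mu)@v; return [mu+v*t.min(),mu+v*t.max()]
E={};F={};B={};CC={}
for n,bx,fb in (("p1",(205,80,365,192),(478,190,600,246)),("p2",(268,80,428,192),(530,190,640,246))):
    c,p,d=load(n);CC[n]=c;d=cv2.medianBlur(d,3)
    P=dep(c,[(u,v) for v in range(400) for u in range(640)],d).reshape(400,640,3);z=P[:,:,2]
    m=hsvm(p,(100,90,20),(128,255,255),bx)>0; m&=(z>18)&(z<32)
    E[n]=ends(big(m,2)); W=P[m];print(n,"pen depth",ax(W),np.percentile(W[:,2],[50,95]).round(1))
    print("  ends plane20",onplane(c,E[n],20).round(1).tolist())
    x0,y0,x1,y1=bx;box=np.zeros((400,640),bool);box[y0:y1,x0:x1]=1
    bm=box&(z>3.5)&(z<90);print("  stand",ax(P[big(box&(z>4.5)&(z<9),6)]))
    # board + forceps
    x0,y0,x1,y1=fb;fx=np.zeros((400,640),np.uint8);fx[y0:y1,x0:x1]=1
    hs=cv2.cvtColor(p,cv2.COLOR_RGB2HSV);w=((hs[:,:,2]>170)&(hs[:,:,1]<40)).astype(np.uint8)*fx
    cn=max(cv2.findContours(w,cv2.RETR_EXTERNAL,cv2.CHAIN_APPROX_NONE)[0],key=cv2.contourArea)
    hull=np.zeros_like(w);cv2.drawContours(hull,[cn],-1,1,-1);inner=cv2.erode(hull,np.ones((5,5)))
    f=(inner>0)&(hs[:,:,2]<150);f=big(f,3)
    F[n]=ends(f);B[n]=cv2.minAreaRect(cn)[0]
    print("  board",ax(onplane(c,cn.reshape(-1,2),2)),"forceps",ax(onplane(c,np.argwhere(f)[:,::-1],7)),"z",np.percentile(z[f],[10,50,90]).round(1),"board z",np.median(z[(inner>0)&~f]).round(1))
print("pen ends tri",tri(CC["p1"],E["p1"],CC["p2"],E["p2"]).round(1).tolist())
print("forc ends tri",tri(CC["p1"],F["p1"],CC["p2"],F["p2"]).round(1).tolist())
E
```

```text
p1 pen depth (array([471.5, 328.6]), 132.9, 10.0, -78.7) [25.7 28.1]
  ends plane20 [[457.4, 395.1, 20.0], [485.0, 263.2, 20.0]]
  stand (array([469.6, 332.5]), 176.6, 128.8, -78.8)
  board (array([431.5,  -8.3]), 145.7, 62.5, -75.4) forceps (array([435.,  -5.]), 124.4, 15.2, -78.9) z [5.4 6.9 8.3] board z 3.0
p2 pen depth (array([471.5, 328.5]), 133.6, 8.9, -78.5) [25.7 28.2]
  ends plane20 [[458.0, 394.2, 20.0], [484.8, 262.5, 20.0]]
  stand (array([469.2, 333.1]), 177.3, 130.0, -78.5)<stdin>:3: RuntimeWarning: Mean of empty slice.
  ret = um.true_divide(
Traceback (most recent call last):
IndexError: index 0 is out of bounds for axis 0 with size 0
```

```bash
python3 - <<'E'
from h import *
P=np.array([471.4,328.7])
s=pick(P,34,D(11.4),110,None,op=0.5)
servo_line([*P,150],rate=150);st();snap("wrist","g4")
place(np.array([481,-321.]),32.6,D(-86.2),150,op=0.35,zlift=150)
snap("wrist","n1");st()
E
```

```text
t 28.07 pos [471.4 328.7  33.9] F [0.1 0.5 0.4] op 0.502
t 28.73 pos [471.4 328.7  34. ] F [ 0.3 -0.4  1.1] op 0.113
t 29.66 pos [471.1 328.4 149.2] F [ 0.2 -0.6 -0.4] op 0.111
t 33.47 pos [ 481.1 -321.1   32.6] F [ 0.  -1.1  0.4] op 0.116
t 34.02 pos [ 481.  -321.    32.7] F [-0.6  0.4  0.1] op 0.347
t 34.81 pos [ 480.4 -320.5  148.6] F [-0.4 -0.1 -0.3] op 0.35
```

View pics/n1.png

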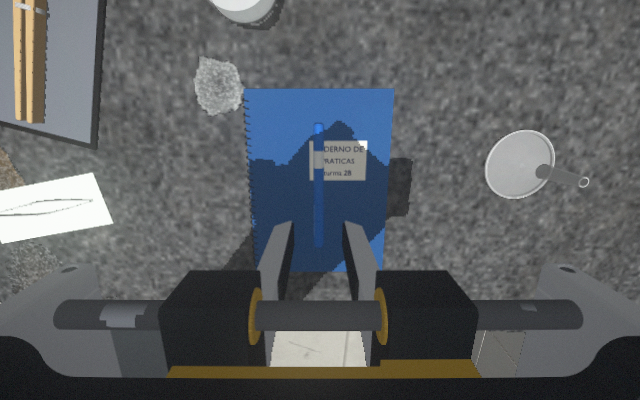

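View pics/g4.png

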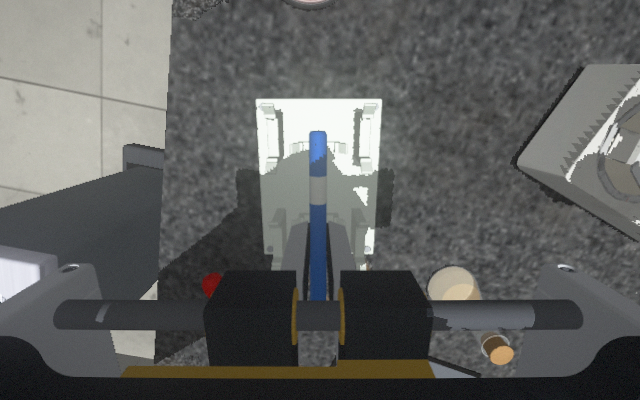

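```bash
python3 - <<'E'
from h import *
x=np.array([-.195,.98]);y=np.array([.98,.195]);C=np.array([435,-5.])-50*x
for i,dy in ((1,-30),(2,25)):
    move_ptp([*(C+dy*y),120],ori(D(11.2)));st();snap("wrist",f"f{i}")
E
```

```text
t 35.86 pos [415.6 -60.6 119.8] F [ 1.3 -0.5 -0.8] op 0.348
t 36.24 pos [470.2 -49.5 119.5] F [-1.3  0.5  0.5] op 0.35
```

View pics/f1.png

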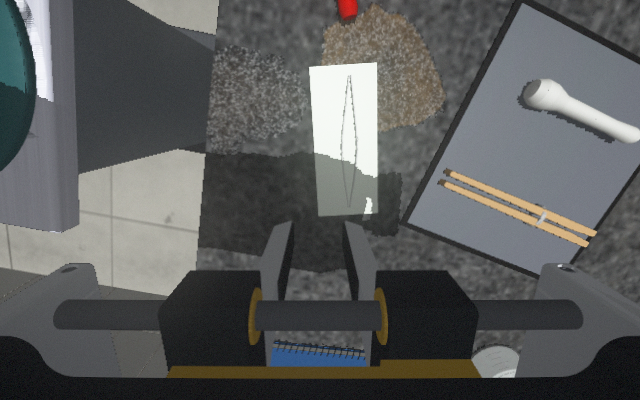

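View pics/f2.png

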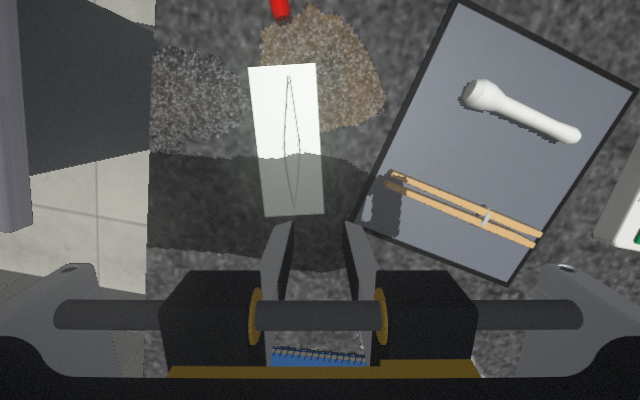

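```bash
python3 - <<'E'
from h import *
CC={};E={}
for n,bx in (("f1",(300,55,390,225)),("f2",(240,55,335,225))):
    c,p,d=load(n);CC[n]=c;x0,y0,x1,y1=bx
    P=dep(c,[(u,v) for v in range(400) for u in range(640)],d).reshape(400,640,3)
    hs=cv2.cvtColor(p,cv2.COLOR_RGB2HSV);V=hs[:,:,2]
    # board: brightness vs table, close holes
    w=np.zeros((400,640),np.uint8);w[y0:y1,x0:x1]=((V>105)&(hs[:,:,1]<40))[y0:y1,x0:x1]
    w=big(w).astype(np.uint8);cn=max(cv2.findContours(w,cv2.RETR_EXTERNAL,cv2.CHAIN_APPROX_NONE)[0],key=cv2.contourArea)
    bp=np.zeros_like(w);cv2.fillPoly(bp,[cv2.boxPoints(cv2.minAreaRect(cn)).astype(np.int32)],1);inner=cv2.erode(bp,np.ones((9,9)))>0
    bg=cv2.medianBlur(V,21);f=inner&(bg.astype(int)-V>18)
    f=cv2.morphologyEx(f.astype(np.uint8),cv2.MORPH_CLOSE,np.ones((5,3)));f=big(f)
    o=p.copy();o[f]=(255,0,0);cv2.imwrite(f"pics/{n}m.png",cv2.resize(o[y0:y1,x0:x1],None,fx=3.4,fy=3.4)[:,:,::-1])
    xy=np.argwhere(f)[:,::-1];Q=onplane(c,xy,7);print(n,"forceps",ax(Q),"board",ax(onplane(c,cn.reshape(-1,2),2)),"z",np.percentile(P[f][:,2],[10,50,90]).round(1),"board z",np.median(P[inner&~f][:,2]).round(1))
    E[n]=[xy[xy[:,1].argmin()],xy[xy[:,1].argmax()]]
print(E,tri(CC["f1"],E["f1"],CC["f2"],E["f2"]).round(1).tolist())
E
```

```text
f1 forceps (array([431.9,   1.5]), 106.3, 16.4, -76.9) board (array([430.4,  -4.6]), 154.1, 85.4, -75.2) z [ 2.8  8.5 10.3] board z 2.7
f2 forceps (array([432.3,   5.3]), 98.0, 17.3, -79.9) board (array([429.9,  -5.1]), 154.0, 90.2, -79.0) z [ 2.8  8.3 10.2] board z 2.6
{'f1': [array([348,  75]), array([352, 189])], 'f2': [array([287,  76]), array([288, 182])]} [[420.3, 53.4, 4.3, 0.4], [440.2, -37.1, 45.0, 6.5]]
```

View pics/f2m.png

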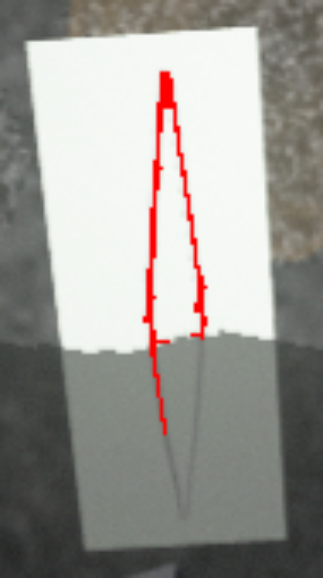

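```bash
python3 - <<'E'
from h import *
c1=load("f1")[0];c2=load("f2")[0]
a=[(349,75.5),(349.5,207)];b=[(287.5,76.2),(294.1,207)]
print(tri(c1,a,c2,b).round(1).tolist())
for c,e in ((c1,a),(c2,b)):
    Q=onplane(c,e,6);m=Q.mean(0);v=Q[0]-Q[1];print(Q.round(1).tolist(),m.round(1),np.hypot(*v[:2]).round(1),np.degrees(np.arctan2(v[1],v[0])).round(1))
E
```

```text
[[421.0, 53.0, 6.6, 0.2], [448.1, -67.2, 10.5, 0.5]]
[[421.1, 53.2, 6.0], [449.0, -68.8, 6.0]] [435.   -7.8   6. ] 125.1 102.9
[[421.0, 53.0, 6.0], [448.0, -68.5, 6.0]] [434.5  -7.7   6. ] 124.4 102.5
```

```bash
python3 - <<'E'
from h import *
P=np.array([434.8,-7.7])
s=pick(P,22.5,D(12.7),70,None,op=0.42)
servo_line([*P,60],rate=80);s=st();servo_line([*P,150],rate=200);st();snap("wrist","g5")
E
```

```text
t 37.86 pos [434.6  -7.7  22.2] F [ 0.3  0.4 -0.7] op 0.418
t 38.38 pos [434.9  -7.7  22.6] F [-0.4 -0.1  1.9] op 0.155
t 38.99 pos [434.8  -7.8  59.9] F [-0.3  0.6 -0.6] op 0.155
t 39.59 pos [434.4  -7.8 149.3] F [-0.5  0.9 -1. ] op 0.153
```

View pics/g5.png

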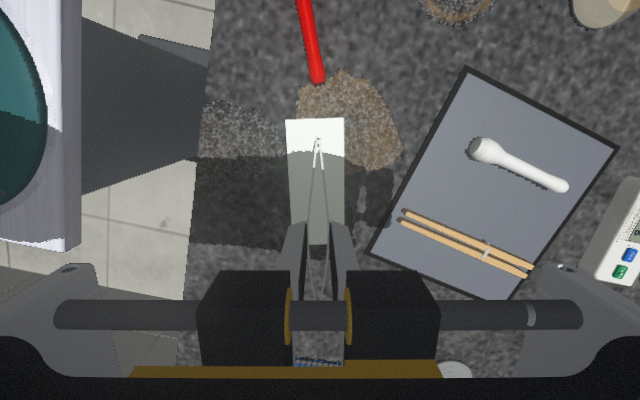

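```bash
python3 - <<'E'
from h import *
P=np.array([470.5,330.0])
place(P,34.8,D(11.4),150,op=0.35,zlift=150)
C=np.array([469.4,332.8])-50*XS
for i,dy in ((1,-30),(2,30)):
    move_ptp([*(C+dy*YSv),190],ori(YS));st();snap("wrist",f"q{i}")
E
```

```text
t 42.35 pos [470.2 329.8  34.6] F [-2.8 -2.7  5.5] op 0.153
t 42.86 pos [470.5 330.   34.8] F [-0.2 -0.4 -0.6] op 0.347
t 44.92 pos [426.2 293.4 189.4] F [ 0.1  0.3 -0.7] op 0.349
t 45.32 pos [413.9 353.4 189.5] F [ 0.  -0.7  1.1] op 0.35
```

```bash
python3 - <<'E'
from h import *
c,p,d=load("q2");cv2.imwrite("pics/q2c.png",cv2.resize(p[70:205,240:440],None,fx=3.9,fy=3.9,interpolation=cv2.INTER_CUBIC)[:,:,::-1])
c,p,d=load("q1");cv2.imwrite("pics/q1c.png",cv2.resize(p[70:205,190:390],None,fx=3.9,fy=3.9,interpolation=cv2.INTER_CUBIC)[:,:,::-1])
E
```

```text
(no output)
```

View pics/q2c.png

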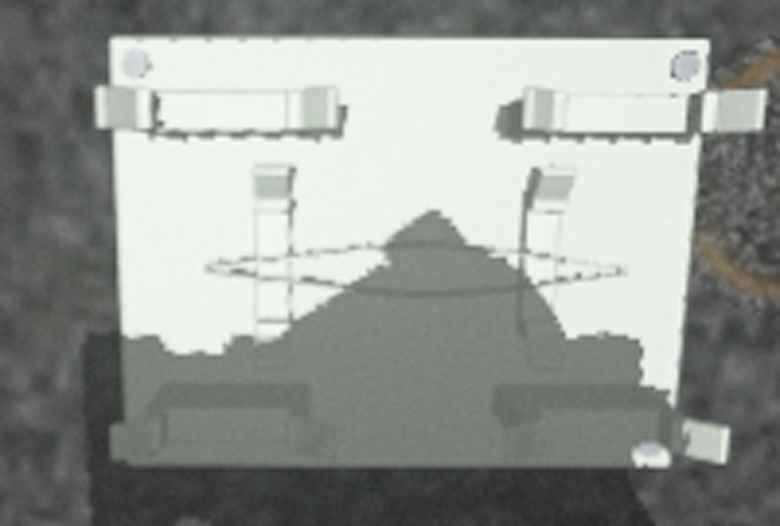

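View pics/q1c.png

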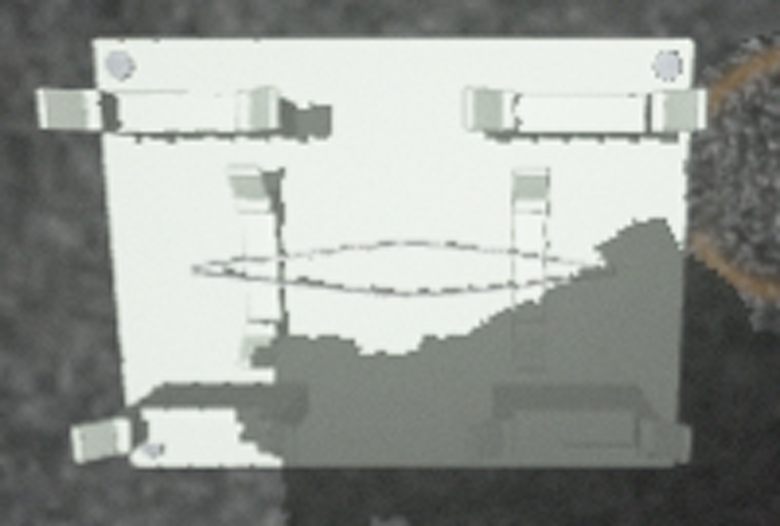

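```bash
python3 - <<'E'
from h import *
c1=load("q1")[0];c2=load("q2")[0]
a=np.array([(193,268),(603,265)])/3.9+[190,70];b=np.array([(208,266),(625,270)])/3.9+[240,70]
print("forceps ends",tri(c1,a,c2,b).round(1).tolist())
Q=onplane(c1,a,18);print(Q.round(1).tolist(),Q.mean(0));Q=onplane(c2,b,18);print(Q.mean(0))
c,p,d=load("m2");d=cv2.medianBlur(d,3)
P=dep(c,[(u,v) for v in range(400) for u in range(640)],d).reshape(400,640,3);z=P[:,:,2]
box=np.zeros((400,640),bool);box[110:235,195:262]=1
q=big(box&(z>8));print("pestle",ax(P[q]),np.percentile(z[q],[50,98]).round(1))
for k in range(8):
    t=P[q];s=(t[:,:2]-[634.7,64])@XM;j=(s>-56+14*k)&(s<-42+14*k);u=(t[j][:,:2]-[634.7,64])@YMv;print(k,np.round([u.min(),u.max(),(u.min()+u.max())/2],1),t[j][:,2].max().round(1))
box[:]=0;box[100:250,300:335]=1
q=big(box&(z>8));print("clamp",ax(P[q]),np.median(z[q]).round(1))
E
```

```text
forceps ends [[457.6, 389.4, 23.1, 0.4], [482.1, 273.4, 34.3, 1.4]]
[[456.7, 390.6, 18.0], [481.7, 271.7, 18.0]] [469.19433296 331.17793519  18.        ]
[469.08330945 329.05947786  18.        ]
pestle (array([634.1,  60.2]), 110.9, 23.1, -13.3) [24.5 28.9]
0 [-13.6   9.6  -2. ] 29.8
1 [-13.9   8.9  -2.5] 29.4
2 [-10.4   5.6  -2.4] 25.5
3 [-9.   5.1 -1.9] 25.4
4 [-8.7  5.  -1.8] 25.8
5 [-8.3  4.2 -2. ] 25.7
6 [-8.7  5.  -1.8] 26.9
7 [-9.4  6.1 -1.6] 27.7
clamp (array([614.6, -35.4]), 169.0, 22.1, -11.2) 17.9
```

```bash
python3 - <<'E'
from h import *
for n,bx in (("q1",(232,125,350,150)),("q2",(290,125,405,150))):
    c,p,d=load(n);P=dep(c,[(u,v) for v in range(400) for u in range(640)],d).reshape(400,640,3)
    V=cv2.cvtColor(p,cv2.COLOR_RGB2GRAY);bh=cv2.morphologyEx(V,cv2.MORPH_BLACKHAT,np.ones((7,7)))
    k=np.zeros_like(V,bool);x0,y0,x1,y1=bx;k[y0:y1,x0:x1]=bh[y0:y1,x0:x1]>25
    Q=P[k];s=(Q[:,:2]-[469.4,332.8])@YSv
    for lo in range(-65,65,26):
        j=(s>=lo)&(s<lo+26)&(Q[:,2]>10);print(n,lo,j.sum(),np.percentile(Q[j,2],[25,50,75,90]).round(1) if j.sum() else None)
Q=np.array([634.6,63.6])
s=pick(Q,25.2,YM,150,None,op=0.64)
servo_line([*Q,180],rate=150);st();snap("wrist","g6")
E
```

```text
q1 -65 23 [14.6 15.4 16.8 19.5]
q1 -39 46 [15.7 18.2 21.3 22.1]
q1 -13 26 [18.5 19.5 20.5 21.9]
q1 13 60 [14.1 16.7 21.2 21.9]
q1 39 33 [17.4 20.4 21.2 22.4]
q2 -65 27 [16.2 17.9 20.4 20.8]
q2 -39 28 [13.7 14.8 18.7 21. ]
q2 -13 11 [18.7 20.  22.  22.2]
q2 13 29 [16.2 19.2 21.3 22.3]
q2 39 30 [16.  18.2 21.1 22.1]
t 48.57 pos [634.6  63.6  25.1] F [-0.5 -0.2 -0.6] op 0.638
t 49.22 pos [634.7  63.6  25.3] F [ 0.  -0.3  1. ] op 0.26
t 50.4 pos [634.1  63.6 179.1] F [ 0.1  0.2 -2.2] op 0.257
```

View pics/g6.png

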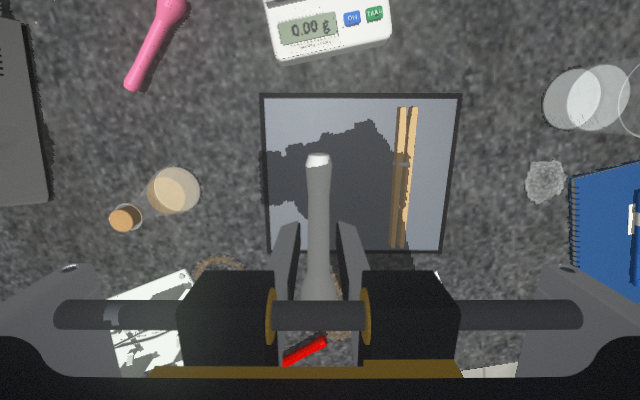

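```bash
python3 - <<'E'
from h import *
place(np.array([461.1,383.7]),68.2,YS,180,op=0.45,zlift=180)
Q=np.array([615.1,-34.3])
s=pick(Q,24.,YM,150,None,op=0.6)
servo_line([*Q,180],rate=150);st()
place(np.array([476.8,281.6]),67,YS,180,op=0.42,zlift=180)
C=np.array([469.4,332.8])-50*XS
for i,dy in ((1,-35),(2,30)):
    move_ptp([*(C+dy*YSv),200],ori(YS));st();snap("wrist",f"r{i}")
E
```

```text
t 53.23 pos [460.9 383.5  68.1] F [-3.2 -1.9  4.8] op 0.258
t 53.73 pos [461.1 383.7  68.1] F [-0.5 -0.4  0.1] op 0.448
t 57.75 pos [615.1 -34.4  23.9] F [ 0.4  0.5 -0.2] op 0.602
t 58.41 pos [615.2 -34.3  24.1] F [-0.7 -0.   2.1] op 0.209
t 59.6 pos [614.6 -34.3 179.1] F [-1.  -0.8 -0.7] op 0.208
t 62.32 pos [476.6 281.5  66.8] F [-1.9 -1.9  4.1] op 0.207
t 62.84 pos [476.8 281.6  67. ] F [-1.1  1.   0.6] op 0.419
t 63.89 pos [426.3 288.7 199.3] F [ 0.6 -1.5  0.4] op 0.419
t 64.31 pos [414.4 352.8 198.6] F [ 0.1 -0.6 -0.7] op 0.419
```

View pics/r1.png

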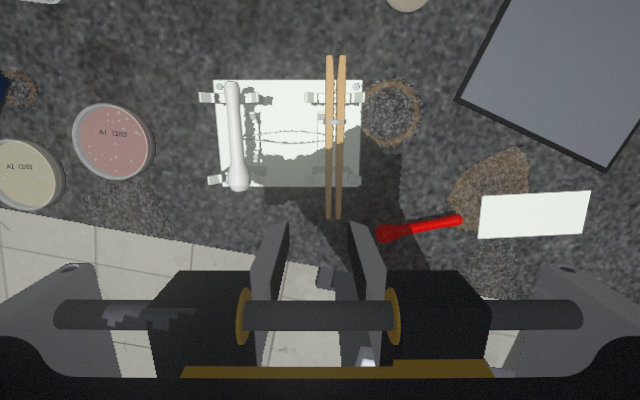

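View pics/r2.png

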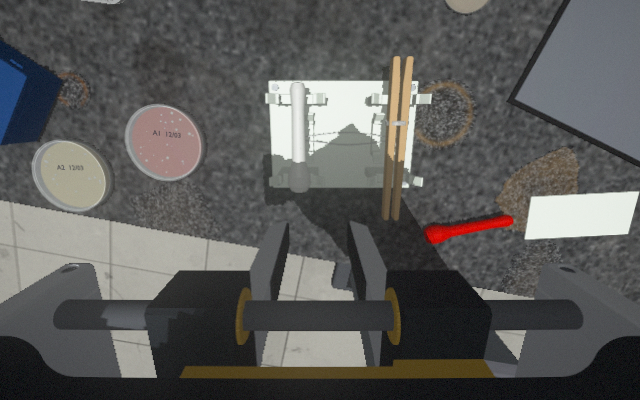

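```bash
python3 - <<'E'
from h import *
C=np.array([469.4,332.8])
for n,bx in (("r1",(200,70,380,215)),("r2",(250,70,440,215))):
    c,p,d=load(n);d=cv2.medianBlur(d,3);x0,y0,x1,y1=bx
    P=dep(c,[(u,v) for v in range(400) for u in range(640)],d).reshape(400,640,3);z=P[:,:,2]
    box=np.zeros((400,640),bool);box[y0:y1,x0:x1]=1
    wood=hsvm(p,(8,60,20),(22,255,255),bx)>0
    w=big(wood&(z>52)&(z<70),4);a=ax(P[w]);print(n,"clamp",a,np.percentile(z[w],[5,50,95]).round(1),"stand frame",((a[0]-C)@np.c_[XS,YSv]).round(1))
    q=big((z>62)&(z<85)&box&~wood);a=ax(P[q]);print("pestle",a,np.percentile(z[q],[50,98]).round(1),((a[0]-C)@np.c_[XS,YSv]).round(1))
E
```

```text
r1 clamp (array([472.6, 279. ]), 150.3, 19.8, 11.7) [59.9 60.9 61.4] stand frame [ -7.5 -53.4]
pestle (array([461.2, 379.3]), 111.5, 23.1, 8.3) [67.6 71.5] [ 1.2 47.2]
r2 clamp (array([473.1, 279.6]), 152.7, 20.5, 11.1) [54.7 60.7 61.3] stand frame [ -6.9 -52.9]
pestle (array([461.1, 381.3]), 111.1, 23.8, 9.9) [67.7 71.7] [ 1.5 49.2]
```

```bash
python3 - <<'E'
from h import *
c,p,d=load("r1");d=cv2.medianBlur(d,3)
w=hsvm(p,(8,60,20),(22,255,255),(310,45,360,225))>0;ys,xs=np.nonzero(w);Q=dep(c,np.c_[xs,ys],d);Q=Q[(Q[:,2]>52)&(Q[:,2]<70)];print("clamp",ax(Q))
move_ptp([430,150,300],ori(D(-90)));wait(0.5)
c,p,d=snap("top","t1");cv2.imwrite("pics/t1c.png",cv2.resize(p[170:300,180:450],None,fx=2.9,fy=2.9,interpolation=cv2.INTER_CUBIC)[:,:,::-1])
snap("wrist","t2")
c,p,d=snap("scene","s1")
E
```

```text
clamp (array([476.7, 279.8]), 169.4, 19.8, 11.7)
```

View pics/t1c.png

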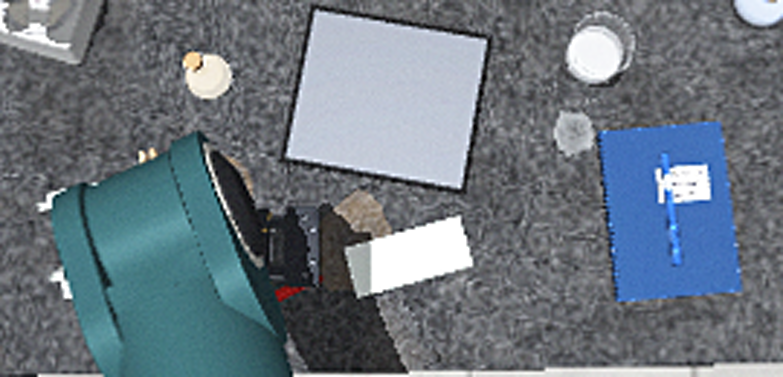

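View pics/t2.png

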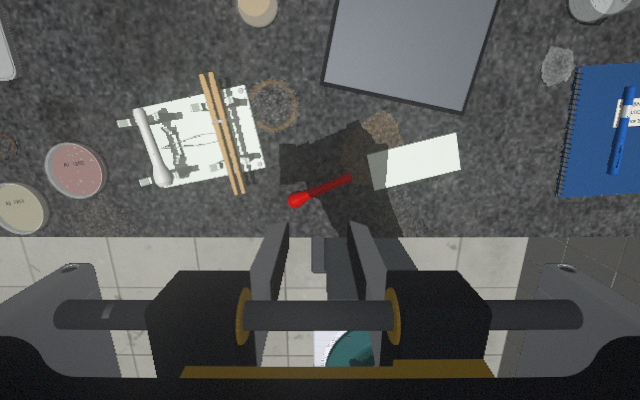

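The last pictures show everything in place. The pen is on the notebook at (672,210) in the top crop, and the flask (208,75) and beaker (595,55) haven't moved. In the wrist view the pestle and clamp lie across the stand at about (155,150) and (222,135), above the forceps.

```bash
python3 - <<'E'
from h import *
st();sign_off()
E
```

```text
t 65.91 pos [430. 150. 300.] F [-0.3 -0.4  1. ] op 0.42
the job is handed in; nothing more can be done
```

The job is done and handed in at about 66 s of the 141 s allowed. I laid the pestle and clamp aside on the mat and put the pen on the notebook. I then laid the forceps in the bottom rest where the pen had been, and put the pestle and then the clamp back across the top.

**Last checks**
- **Pen:** it lies along the notebook, near the middle of the cover.
- **Forceps:** they are level along the bottom rest. Depth reads their top at about 21–22 mm against 21 mm expected, and their middle is within about 3 mm of where the pen's was.
- **Clamp:** it is at (476.7, 279.8) mm, against (476.7, 281.4) before. Its height is unchanged.
- **Pestle:** its height is unchanged, and its middle reads about 1–4 mm nearer the stand's centre than before. Part of that is the slanted view, but it may have rolled slightly within its rest.
- **Flask and beaker:** neither has moved, and the largest force component I read at the wrist was about 5.5 N.

**One check disagreed:** triangulating the forceps' two thin ends gave heights of 23 and 34 mm. I put this down to pixel error over the short distance between the two views and went by the depth readings, which agreed in both.

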